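# Find the unlocked bay of the board tester and push it open

## Task

The three-bay board tester keeps the lid of each bay locked while its board is under test; one test has ended, so one lid is unlocked, but nothing shows which. With the fingertips, press gently on the ribbed pads at the back of the lids, one after another, until you find the lid that rocks (its back sinks and its front edge rises), then push that raised front edge up and back until the lid stands open, upright. Pick nothing up: leave the boards lying in their bays and everything else on the bench where it is.

Things in the scene. Friction and masses are not known exactly. Their poses are not given: they have to be found in the camera images.
- tester: three-bay board tester, a slate-grey box fixed to the bench, 150 deep (x) x 150 wide (y) x 63 mm high; origin: centre of its underside, x to its back, y to its left, z up. Three identical pale lids lie side by side in its top at 48 mm pitch, top faces 1 mm below the rim; in front of them a fixed flat rim 21 mm deep bears one to three white dots, numbering the bays left to right
- lid_1 (a joint): angle (rad) of the left (one dot) lid, 110 x 43.5 x 5 mm: 0 = shut, grows as its back sinks and its front rises, pi/2 = upright, stop at 1.65. Hinge line along the tester's y, at tester x +20 mm, z 59.5 mm: 38 mm of lid lie behind it (over a well), 72 mm in front. If unlocked, 3 N down on the pad (5 N near the hinge) tips it, 1 N at the front edge raises it on, and it stays where left; if locked, it gives under 0.03 rad
- lid_1_pad (a point): on that lid's ribbed press pad: on the lid's top face, mid-width, 24 mm behind the hinge line; it moves with the lid; 62 mm above the bench when shut. Pressed about 20 mm straight down there, an unlocked lid is left roughly 1 rad open
- lid_1_edge (a point): middle of the upper front edge of that lid, 72 mm in front of the hinge line; it moves with the lid
- lid_2 (a joint): angle (rad) of the middle (two dots) lid, 110 x 43.5 x 5 mm: 0 = shut, grows as its back sinks and its front rises, pi/2 = upright, stop at 1.65. Hinge line along the tester's y, at tester x +20 mm, z 59.5 mm: 38 mm of lid lie behind it (over a well), 72 mm in front. If unlocked, 3 N down on the pad (5 N near the hinge) tips it, 1 N at the front edge raises it on, and it stays where left; if locked, it gives under 0.03 rad
- lid_2_pad (a point): on that lid's ribbed press pad: on the lid's top face, mid-width, 24 mm behind the hinge line; it moves with the lid; 62 mm above the bench when shut. Pressed about 20 mm straight down there, an unlocked lid is left roughly 1 rad open
- lid_2_edge (a point): middle of the upper front edge of that lid, 72 mm in front of the hinge line; it moves with the lid
- lid_3 (a joint): angle (rad) of the right (three dots) lid, 110 x 43.5 x 5 mm: 0 = shut, grows as its back sinks and its front rises, pi/2 = upright, stop at 1.65. Hinge line along the tester's y, at tester x +20 mm, z 59.5 mm: 38 mm of lid lie behind it (over a well), 72 mm in front. If unlocked, 3 N down on the pad (5 N near the hinge) tips it, 1 N at the front edge raises it on, and it stays where left; if locked, it gives under 0.03 rad
- lid_3_pad (a point): on that lid's ribbed press pad: on the lid's top face, mid-width, 24 mm behind the hinge line; it moves with the lid; 62 mm above the bench when shut. Pressed about 20 mm straight down there, an unlocked lid is left roughly 1 rad open
- lid_3_edge (a point): middle of the upper front edge of that lid, 72 mm in front of the hinge line; it moves with the lid
- board_1: green circuit board, 40 x 59 x 14 mm, 22 g, lying loose in the nest of bay 1 under the front part of lid 1, its underside 31 mm above the bench; origin under its middle; not to be moved
- board_2: green circuit board, 40 x 59 x 14 mm, 22 g, lying loose in the nest of bay 2 under the front part of lid 2, its underside 31 mm above the bench; origin under its middle; not to be moved
- board_3: green circuit board, 40 x 59 x 14 mm, 22 g, lying loose in the nest of bay 3 under the front part of lid 3, its underside 31 mm above the bench; origin under its middle; not to be moved
- torque_wrench: connector torque wrench with blue grip, 20 x 135 x 14 mm, on the bench in front of the tester; origin at the centre of its underside; leave it
- tweezers: bright steel tweezers, 12 x 122 x 10 mm, lying on the bench near its front edge; origin at the centre of the underside; leave them
- solder_reel: green reel of solder standing on its flange, 48 mm across, 40 mm high; origin at the centre of its underside; leave it
- flux_bottle: brown bottle with black cap, 30 mm across, 73 mm high; origin at the centre of its underside; leave it
- multimeter: handheld meter lying on its back to the right of the tester, 146 x 70 x 41 mm; origin at the centre of its underside; leave it
- attenuator: small silver and gold coaxial attenuator, 10 x 26 x 8 mm; origin at the centre of its underside; leave it
- ipa_bottle: white bottle with blue spout, 56 x 52 x 152 mm, at the right; origin at the centre of its underside; leave it

How it is judged:
On the way, in this order (a step that is already met when the one before it is completed fails the run):
1. a lid has been pressed on its pad and rocks: its back has sunk and its front edge has risen (value of joint any of lid_1, lid_2, lid_3 above 0.15 rad), for 0.1 s.
2. that lid has been pushed up until it stands upright (value of joint any of lid_1, lid_2, lid_3 above 1.25 rad), for 0.2 s.
At the end, for the whole second after the job is handed in: The unlocked lid stands upright by itself (hinge angle above 1.25 rad, about 72 degrees, at rest), the other two lids are shut (below 0.06 rad), every board lies in its nest within 12 mm of where it was, and the other things are within 25 mm of where they stood (((value of joint lid_1 above 1.25 rad and velocity of joint lid_1 between -0.05 and 0.05 rad/s and value of joint each of lid_2, lid_3 below 0.06 rad) or (value of joint lid_2 above 1.25 rad and velocity of joint lid_2 between -0.05 and 0.05 rad/s and value of joint each of lid_1, lid_3 below 0.06 rad) or (value of joint lid_3 above 1.25 rad and velocity of joint lid_3 between -0.05 and 0.05 rad/s and value of joint each of lid_1, lid_2 below 0.06 rad)) and distance of each of board_1, board_2, board_3 from where it was at the start of the episode below 0.012 m and distance of each of torque_wrench, tweezers, solder_reel, flux_bottle, multimeter, attenuator, ipa_bottle from where it was at the start of the episode below 0.025 m); the robot touches nothing.
It fails at once if the tester was pressed hard (more than 60 N) instead of gently (contact force between any of the fingers, the arm and tester above 60 N).
It fails at once if a board was picked up or pushed out of its nest (moved more than 15 mm) (distance of any of board_1, board_2, board_3 from where it was at the start of the episode above 0.015 m).
It fails at once if another thing on the bench was picked up or knocked (moved more than 30 mm) (distance of any of torque_wrench, tweezers, solder_reel, flux_bottle, multimeter, attenuator, ipa_bottle from where it was at the start of the episode above 0.03 m).
It also fails if it takes over 45 s, if anything falls off the work surface, if the arm or the gripper's body presses on something with over 40 N, if the wrist force passes 120 N, or if a joint passes its speed limit or range.

## Robot

A 6-joint arm with a two-finger parallel gripper is mounted at the origin on a cart in front of the work surface, level with it; the furniture and walls round the work are solid. World frame = base frame: x ahead of the robot, y to its left, z up, the work surface at z = 0. Lengths are in m, angles in rad, forces in N, time in s.
With the tool pointing down it reaches from about 0.35 to 0.775 m from the base axis. Payload 5.5 kg.
Tool frame: the origin (TCP) lies midway between the tips of the shut fingers; the grasp point (between the pads) lies 19 mm behind it; z points along the fingers, y is the line along which they close (so a half turn about z gives the same grasp; the last joint's range is limited). The gripper opens to 85 mm and grips with 20 to 120 N. Pads are 22 mm wide; open, the fingers measure 114 mm over their backs; the gripper's body (76 mm by 85 mm) begins 54 mm behind the grasp point. The pads swing forward as they close: fully open they stand 13 mm farther back than shut.
Start: joints at [-1.411, 0.313, 0.046, 1.304, 0, 1.431], TCP at [0.17, -0.549, 0.231] pointing down, gripper open.
Joint ranges: [-2.76, 2.76], [-0.86, 1.69], [-1.03, 1.26], [-2.2, 2.34], [-1.47, 1.5], [-3.14, 3.14]. Speed limits (rad/s): [2.57, 2.57, 3.14, 3.14, 3.14, 3.14].

## Interface

Orientations are given as a unit quaternion [w, x, y, z].
In Python, from workcell import env gives the robot as it stands.
- The arm moves only by the tool move_arm, never from a script. Its argument "targets" is a list of rows, each a list of 3 entries, a list of its own where there are three numbers: the shift along the tool's x, y, z in mm, then the turn, a rotation vector about the tool's x, y, z in units of 10 degrees (1.0 is 10 degrees), then the closure, from -1 (fully open) to 1 (shut). In form: [[[dx, dy, dz], [ax, ay, az], gripper], ...]. A call has 1 to 5 rows; each row is the pose to reach, as a shift and turn from the pose commanded when the call began, along the tool's axes at that moment; what a row does not reach only later rows make up. A row lasts 1/8 s, in which the tool goes at most 62.5 mm and 10.7 degrees, less where a joint would pass 70% of its speed; a pose out of reach is approached as far as the arm can. A call with a gripper value outside its range is refused whole. The fingers move at their own pace and stop on an object; "squeeze" is the grip in N (left out, the last holds). Time passes only in rows, so rows that repeat a pose let the fingers close. It gives the time, the measured TCP pose, the force, the opening and the grip force at its end, in the units of the state.
- env.get_state(): the state, without advancing time (a new reading comes with each control period).
- env.read_camera(name): name is "scene" or "top"; returns a dict with "pixels" (384x512x3 uint8, red, green, blue), "fovy" (degrees; the focal length in pixels is half the picture's height over the tangent of half this angle, whatever the lens; pixels are square), "cx", "cy" (the principal point, pixels), "dist_coeffs" ([k1, k2, p1, p2, k3] as OpenCV has them; the pictures are not rectified), "extrinsics" (4x4, takes a point from world to camera coordinates). Camera axes: x right, y up, looking along -z (the intrinsics and any distortion apply to the point x, -y, -z); pixel columns grow to the right and rows downward; lengths in m; the calibration is good to about 2 mm. A picture is of the moment at which its call begins. There is no depth.
- env.hand_in(): hands the job in; it is judged then, once.
Trained networks look in a picture, given as the dict that the camera call returned (one of the last four; its "shot" number tells which), for a name from the list of things; names that differ only in an ending like _2 or _b are one class to them, and where a whole thing is asked for, a point or a joint stands for the part that bears it (a point fixed in the world has none). Each returns a list of dicts, best first, with "confidence" (0 to 1); they miss things now and then, are a little off and sometimes report something else, mostly with a low value. They report only what shows in the picture. A call takes as long as a camera call.
- env.spot_in(thing, picture): "centre" ([x, y, z] in m, in world coordinates, good to about 4 mm: the middle of the surface that is visible of it).
- env.regions_of(thing, picture): "mask" (384x512 bool, what is visible of it).
- env.landmark_of(thing, picture): "centre" ([x, y, z] in m, in world coordinates, good to about 4 mm: a listed point, or the origin of a listed thing).
The state is a dict: "clock": time; "joint_pos": joint angles; "qvel": joint speeds; "tau": joint torques, N m; "tcp_pos": TCP position; "orientation": TCP orientation; "wrist_force": force on the tool from outside, world axes, zero at the start; "ft_torque": the same for the moment, N m; "finger_gap": finger opening in m; "grip_force": force on a finger pad.
Only numpy, scipy, OpenCV 4.12 (cv2) and the standard library are available. Lean on these libraries where they do the work, as an engineer would, in place of code of your own. Each camera call takes 0.05 s, during which the arm holds its last target. There are 200 camera calls.

## Working session

There is one attempt and no reset: what is moved stays moved. The work goes in short steps, Python scripts to look and compute and a tool call to move; the robot and the scene stay as the last step left them, time stands still between calls to the robot, and variables do not carry over. Pictures are saved under pics/ and viewed, at most 10 in all, crops included, and the job is handed in when it is done.

Besides the shell and the picture viewer there is one more tool, called after ">>>" by a JSON object that holds its "op" and its "data", one argument or row to a line. move_arm: Moves the arm, as the interface text tells. Its arguments: {"type":"object","properties":{"targets":{"type":"array","items":{"type":"array"}},"squeeze":{"type":"number"}},"required":["targets"]}

```bash
mkdir -p pics; cat > look.py <<'E'
from workcell import env
import cv2, numpy as np, sys
np.set_printoptions(precision=4, suppress=True)
def shot(cam,name):
    p=env.read_camera(cam); cv2.imwrite('pics/'+name,p['pixels'][:,:,::-1]); return p
E
python3 - <<'E'
from look import *
a=shot('scene','s0.png'); b=shot('top','t0.png')
for n,p in (('s',a),('t',b)):
    for th in ('lid_1_pad','lid_1_edge','tester'):
        for d in env.landmark_of(th,p)[:4]: print(n,th,np.array(d['centre']),round(d['confidence'],2))
s=env.get_state(); print(s['tcp_pos'],s['orientation'],s['finger_gap'],s['clock'])
cv2.imwrite('pics/both0.png',np.hstack([a['pixels'],b['pixels']])[:,:,::-1][:, :] if 0 else cv2.resize(np.vstack([a['pixels'],b['pixels']])[:,:,::-1],None,fx=.78,fy=.78))
E
```

```text
s lid_1_pad [ 0.4864 -0.2478  0.0614] 0.76
s lid_1_edge [ 0.3876 -0.2498  0.0624] 0.68
s tester [ 0.4396 -0.2994 -0.0001] 0.94
s tester [ 0.3775 -0.4663 -0.0025] 0.46
t lid_1_pad [ 0.4839 -0.2485  0.0646] 0.78
t lid_1_edge [ 0.3894 -0.2549  0.0601] 0.97
t lid_1_edge [ 0.4418 -0.2972 -0.0028] 0.43
t tester [ 0.4375 -0.2966 -0.004 ] 0.64
[ 0.1698 -0.5493  0.2312] [-0.0001  0.9888  0.1493 -0.    ] 0.08531087349491084 0.4
```

View pics/both0.png

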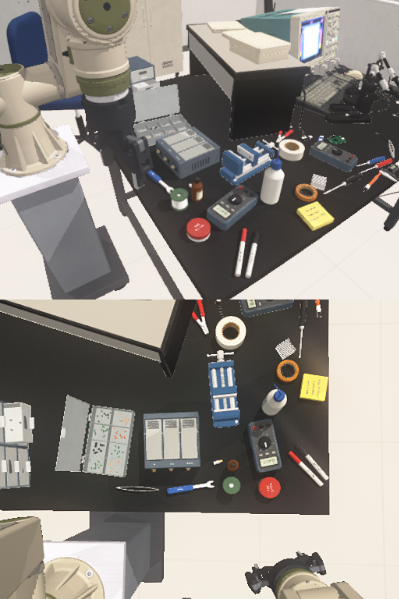

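The top view (lower half) shows the tester around (172,440) in the view. To its left is an open parts case and in front of it are the wrench and tweezers. The flux bottle and solder reel are to the front right, the multimeter is on the right, and a tall block stands behind. I'll crop in to get the yaw.

```bash
cat >> look.py <<'E'
def topx(p,uv,z):
    f=384/2/np.tan(np.radians(p['fovy'])/2); K=np.array([[f,0,p['cx']],[0,f,p['cy']],[0,0,1]])
    n=cv2.undistortPoints(np.array(uv,float).reshape(-1,1,2),K,np.array(p['dist_coeffs'],float)).reshape(-1,2)
    E=np.array(p['extrinsics']); R,t=E[:3,:3],E[:3,3]; c=-R.T@t
    d=np.c_[n[:,0],-n[:,1],-np.ones(len(n))]@R
    return c+d*((z-c[2])/d[:,2])[:,None]
E
python3 - <<'E'
from look import *
b=shot('top','t1.png')
m=env.regions_of('tester',b)[0]['mask'].astype(np.uint8)
c=max(cv2.findContours(m,0,2)[0],key=cv2.contourArea)
ml=[r for r in env.regions_of('lid_1',b)]
for r in ml:
    cc=max(cv2.findContours(r['mask'].astype(np.uint8),0,1)[0],key=cv2.contourArea)
    P=topx(b,cc.reshape(-1,2),.062); q=cv2.minAreaRect((P[:,:2]*1000).astype(np.float32)); print(round(r['confidence'],2),r['mask'].sum(),q)
P=topx(b,c.reshape(-1,2),.063); print(cv2.minAreaRect((P[:,:2]*1000).astype(np.float32)))
x,y,w,h=cv2.boundingRect(c); print(x,y,w,h)
x0,y0=x-60,y-50
cv2.imwrite('pics/t1c.png',cv2.resize(b['pixels'][y0:y0+190,x0:x0+260,::-1],None,fx=3,fy=3,interpolation=cv2.INTER_CUBIC)); print(x0,y0)
E
```

```text
0.91 1091 ((445.92486572265625, -344.0503845214844), (110.35704040527344, 46.743812561035156), 0.8907698392868042)
0.76 1109 ((442.7932434082031, -248.45521545410156), (110.9580307006836, 46.88930892944336), 1.1771504878997803)
0.67 1055 ((444.3614196777344, -297.36456298828125), (108.63387298583984, 42.59039306640625), 1.0155267715454102)
((438.171875, -300.3658447265625), (159.12945556640625, 154.38479614257812), 1.2740644216537476)
184 144 74 76
124 94
```

View pics/t1c.png

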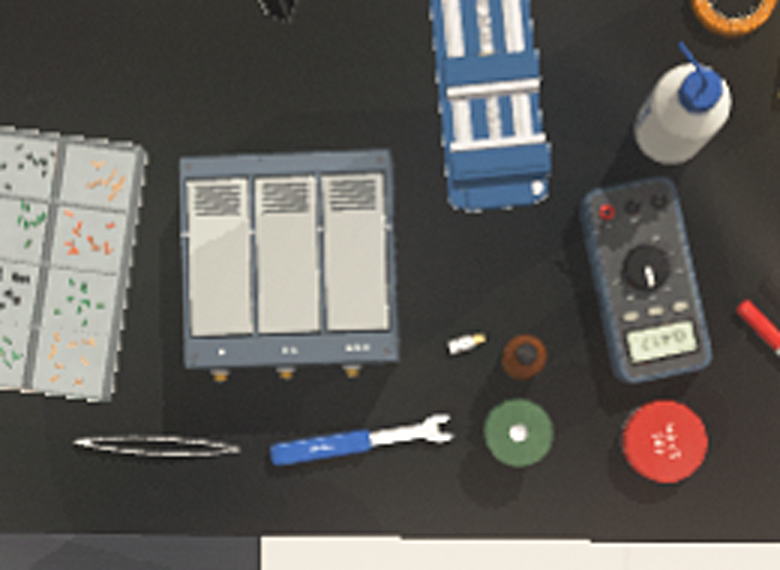

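The lids lie at yaw ≈ 1.5°. Pads 1, 2 and 3 come out at about (0.484,-0.248), (0.485,-0.296) and (0.487,-0.343). I'll start with lid 3, fingers shut.

>>> {"op": "move_arm", "data": {
  "targets": [
    [[60,-17,0],[0,0,0.5],1],
    [[118,-33,0],[0,0,1],1],
    [[176,-50,0],[0,0,1.57],1],
    [[234,-66,0],[0,0,1.57],1],
    [[292,-83,10],[0,0,1.57],1]
  ],
  "squeeze": 20
}}

```text
clock: 1.18
tcp_pos: [0.4262, -0.3832, 0.2222]
orientation: [0.001, 1.0, 0.013, 0.001]
wrist_force: [-0.1, -0.5, 0.7]
finger_gap: -0.0002
grip_force: 0.0
```

```bash
cat > st.py <<'E'
from look import *
from scipy.spatial.transform import Rotation as R
s=env.get_state(); q=s['orientation']; r=R.from_quat([q[1],q[2],q[3],q[0]]).as_matrix()
print(s['clock'],s['tcp_pos'],s['wrist_force'],s['finger_gap']); print(r)
for a in sys.argv[1:]:
    t=np.array(eval(a)); print(a,'tool shift mm',(r.T@(t-np.array(s['tcp_pos'])))*1000)
E
python3 st.py "[.487,-.343,.09]"
```

```text
1.175 [ 0.4262 -0.3832  0.2222] [-0.0582 -0.5047  0.7251] -0.00023250898857560774
[[ 0.9997  0.0256  0.0016]
 [ 0.0256 -0.9997 -0.0021]
 [ 0.0016  0.0022 -1.    ]]
[.487,-.343,.09] tool shift mm [ 61.6083 -38.9554 132.2351]
```

>>> {"op": "move_arm", "data": {
  "targets": [
    [[30,-19,40],[0,0,0],1],
    [[61,-38,85],[0,0,0],1],
    [[61,-38,132],[0,0,0],1],
    [[61,-38,146],[0,0,0],1],
    [[61,-38,152],[0,0,0],1]
  ]
}}

```text
clock: 1.8
tcp_pos: [0.4841, -0.3446, 0.0694]
orientation: [-0.0, 1.0, 0.013, -0.0]
wrist_force: [1.1, -0.1, 0.5]
finger_gap: -0.0005
grip_force: 0.0
```

```bash
python3 st.py "[.487,-.343,.062]"; python3 - <<'E'
from look import *
a=shot('scene','s2.png'); b=shot('top','t2.png')
c=b['pixels'][125:245,165:275]; d=a['pixels'][70:260,130:310]
cv2.imwrite('pics/c2.png',np.hstack([cv2.resize(c,(400,436)),cv2.resize(d,(400,436))])[:,:,::-1])
E
```

```text
1.8 [ 0.4841 -0.3446  0.0694] [ 1.1346 -0.0565  0.5338] -0.0005048649595342497
[[ 0.9997  0.0252 -0.0003]
 [ 0.0252 -0.9997  0.0001]
 [-0.0002 -0.0001 -1.    ]]
[.487,-.343,.062] tool shift mm [ 2.9499 -1.5534  7.353 ]
```

View pics/c2.png

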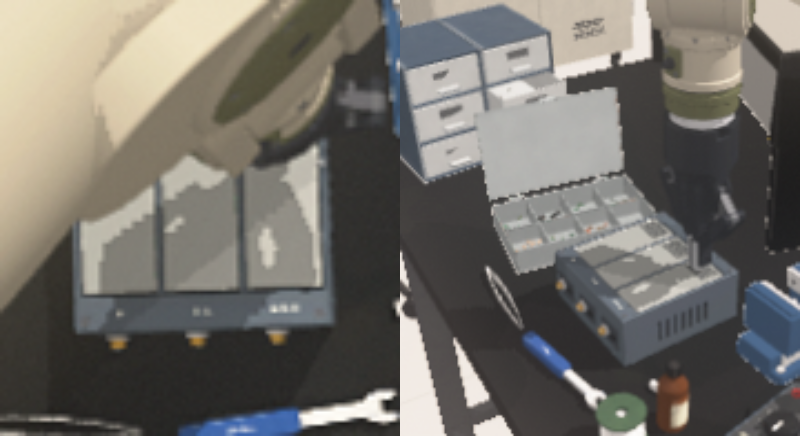

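The closed fingertips stand just above lid 3's pad, at about (700,262) in the right-hand crop. Pressing gently.

>>> {"op": "move_arm", "data": {
  "targets": [
    [[2,-1,4],[0,0,0],1],
    [[2,-1,6],[0,0,0],1],
    [[2,-1,7],[0,0,0],1],
    [[2,-1,8],[0,0,0],1]
  ]
}}

```text
clock: 2.4
tcp_pos: [0.4864, -0.3434, 0.0617]
orientation: [0.0, 1.0, 0.013, 0.0]
wrist_force: [0.3, 1.1, 4.0]
finger_gap: 0.0001
grip_force: 1.8
```

>>> {"op": "move_arm", "data": {
  "targets": [
    [[0,0,0.5],[0,0,0],1],
    [[0,0,1],[0,0,0],1]
  ]
}}

```text
clock: 2.65
tcp_pos: [0.4865, -0.3434, 0.0607]
orientation: [0.0, 1.0, 0.013, 0.0]
wrist_force: [-0.3, 1.1, 3.9]
finger_gap: 0.0001
grip_force: 1.9
```

>>> {"op": "move_arm", "data": {
  "targets": [
    [[0,0,1],[0,0,0],1],
    [[0,0,2],[0,0,0],1]
  ]
}}

```text
clock: 2.9
tcp_pos: [0.4865, -0.3434, 0.0585]
orientation: [0.0, 1.0, 0.013, 0.0]
wrist_force: [0.1, 0.4, 3.1]
finger_gap: -0.0002
grip_force: 2.0
```

Lid 3 gives way at about 3 N, so it is the unlocked one. I'll press on.

>>> {"op": "move_arm", "data": {
  "targets": [
    [[0,0,3],[0,0,0],1],
    [[0,0,6],[0,0,0],1],
    [[0,0,9],[0,0,0],1],
    [[0,0,11],[0,0,0],1],
    [[0,0,13],[0,0,0],1]
  ]
}}

```text
clock: 3.52
tcp_pos: [0.4865, -0.3433, 0.0452]
orientation: [0.0, 1.0, 0.013, 0.0]
wrist_force: [0.5, 0.1, 3.7]
finger_gap: -0.0001
grip_force: 1.4
```

>>> {"op": "move_arm", "data": {
  "targets": [
    [[0,0,-30],[0,0,0],1],
    [[0,0,-80],[0,0,0],1],
    [[0,0,-130],[0,0,0],1],
    [[-40,1,-155],[0,0,0],1],
    [[-95,1,-155],[0,0,0],1]
  ]
}}

```text
clock: 4.15
tcp_pos: [0.3917, -0.3477, 0.2019]
orientation: [0.002, 1.0, 0.014, 0.001]
wrist_force: [-0.2, -1.3, -0.4]
finger_gap: 0.0002
grip_force: 0.0
```

```bash
python3 - <<'E'
from look import *
a=shot('scene','s3.png'); b=shot('top','t3.png')
for n,p in (('s',a),('t',b)):
    for th in ('lid_3_pad','lid_3_edge'):
        for d in env.landmark_of(th,p)[:4]: print(n,th,np.array(d['centre']),round(d['confidence'],2))
c=b['pixels'][125:245,165:275]; d=a['pixels'][70:260,130:310]
cv2.imwrite('pics/c3.png',np.hstack([cv2.resize(c,(400,436)),cv2.resize(d,(400,436))])[:,:,::-1])
E
python3 st.py "[.375,-.346,.095]"
```

```text
s lid_3_pad [ 0.4815 -0.3442  0.0421] 0.64
s lid_3_edge [ 0.4223 -0.3465  0.1189] 0.39
t lid_3_pad [ 0.4814 -0.3439  0.0371] 0.57
4.45 [ 0.3917 -0.3468  0.1999] [ 0.8619 -0.0409 -0.689 ] 0.00020025597394322009
[[ 0.9997  0.0259  0.    ]
 [ 0.0259 -0.9997  0.0002]
 [ 0.     -0.0002 -1.    ]]
[.375,-.346,.095] tool shift mm [-16.6993  -1.1694 104.9168]
```

View pics/c3.png

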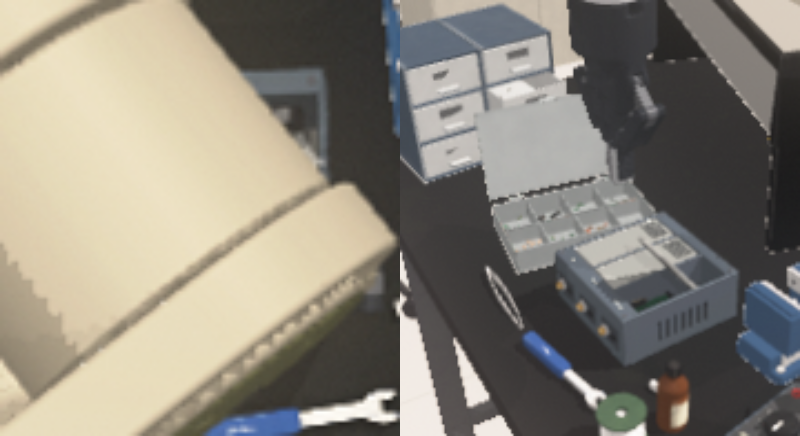

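Lid 3's edge stands at about (0.422, z 0.119), matching ≈0.95 rad. Next I go down in front of it and push back.

>>> {"op": "move_arm", "data": {
  "targets": [
    [[-20,-1,40],[0,0,0],1],
    [[-20,-1,85],[0,0,0],1],
    [[-18,-1,105],[0,0,0],1],
    [[-8,-1,105],[0,0,0],1],
    [[4,-1,105],[0,0,0],1]
  ]
}}

```text
clock: 5.08
tcp_pos: [0.3971, -0.3462, 0.096]
orientation: [0.0, 1.0, 0.013, 0.0]
wrist_force: [0.4, -0.6, 1.6]
finger_gap: 0.0
grip_force: 0.0
```

>>> {"op": "move_arm", "data": {
  "targets": [
    [[9,0,0],[0,0,0],1],
    [[18,0,0],[0,0,0],1],
    [[27,0,0],[0,0,0],1],
    [[35,0,0],[0,0,0],1]
  ]
}}

```text
clock: 5.58
tcp_pos: [0.4309, -0.3448, 0.0955]
orientation: [0.0, 1.0, 0.013, 0.0]
wrist_force: [-1.3, 0.0, 0.2]
finger_gap: -0.0002
grip_force: 0.5
```

```bash
python3 - <<'E'
from look import *
a=shot('scene','s4.png')
for th in ('lid_3_pad','lid_3_edge'):
    for d in env.landmark_of(th,a)[:4]: print(th,np.array(d['centre']),round(d['confidence'],2))
cv2.imwrite('pics/c4.png',cv2.resize(a['pixels'][90:240,150:310],(640,600))[:,:,::-1])
E
python3 st.py "[.444,-.346,.095]"
```

```text
lid_3_edge [ 0.4471 -0.343   0.1289] 0.55
5.725 [ 0.4308 -0.3447  0.0952] [-0.1976 -0.8791 -0.9771] -0.00010065636331498565
[[ 0.9997  0.0263  0.0004]
 [ 0.0263 -0.9997 -0.0001]
 [ 0.0004  0.0001 -1.    ]]
[.444,-.346,.095] tool shift mm [13.1743  1.6461  0.2542]
```

View pics/c4.png

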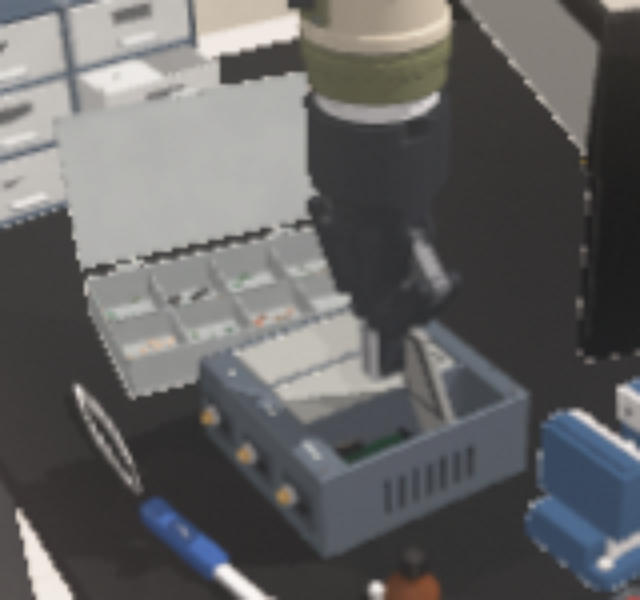

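The lid leans at about 1.35 rad (edge near (410,335) in the view), with the fingers just in front of it. I'll push a little further, then withdraw forward and up.

>>> {"op": "move_arm", "data": {
  "targets": [
    [[5,0,0],[0,0,0],1],
    [[10,0,0],[0,0,0],1],
    [[10,0,0],[0,0,0],1]
  ]
}}

```text
clock: 6.1
tcp_pos: [0.4407, -0.3445, 0.0953]
orientation: [0.0, 1.0, 0.013, 0.0]
wrist_force: [-0.3, 0.1, -1.0]
finger_gap: 0.0002
grip_force: 0.0
```

>>> {"op": "move_arm", "data": {
  "targets": [
    [[-15,0,0],[0,0,0],1],
    [[-50,0,0],[0,0,0],1],
    [[-60,0,-50],[0,0,0],1],
    [[-60,0,-110],[0,0,0],1],
    [[-60,50,-140],[0,0,0],1]
  ]
}}

```text
clock: 6.72
tcp_pos: [0.3812, -0.3948, 0.2395]
orientation: [0.001, 1.0, 0.014, 0.001]
wrist_force: [1.2, -0.3, -0.7]
finger_gap: 0.0003
grip_force: 0.0
```

>>> {"op": "move_arm", "data": {
  "targets": [
    [[-20,60,-10],[0,0,0],1],
    [[-40,120,-10],[0,0,0],1],
    [[-50,150,-10],[0,0,0],1],
    [[-50,150,-10],[0,0,0],1]
  ]
}}

```text
clock: 7.22
tcp_pos: [0.333, -0.5493, 0.2442]
orientation: [-0.0, 1.0, 0.011, -0.0]
wrist_force: [0.2, 1.0, -1.1]
finger_gap: -0.0
grip_force: 0.0
```

```bash
python3 - <<'E'
from look import *
a=shot('scene','s5.png'); b=shot('top','t5.png')
for n,p in (('s',a),('t',b)):
    for th in ('lid_3_pad','lid_3_edge','board_3'):
        for d in env.landmark_of(th,p)[:4]: print(n,th,np.array(d['centre']),round(d['confidence'],2))
c=b['pixels'][125:245,165:275]; d=a['pixels'][70:260,130:310]
cv2.imwrite('pics/c5.png',np.hstack([cv2.resize(c,(400,436)),cv2.resize(d,(400,436))])[:,:,::-1])
E
python3 st.py
```

```text
s lid_3_pad [ 0.4689 -0.3434  0.0367] 0.55
s board_3 [ 0.4235 -0.3469  0.0252] 0.48
t lid_3_pad [ 0.4708 -0.3469  0.0358] 0.45
t lid_3_edge [ 0.4557 -0.3426  0.1336] 0.57
t board_3 [ 0.4216 -0.3457  0.0267] 0.72
7.625 [ 0.336  -0.5463  0.2458] [-0.3007 -0.2221  0.0478] 0.0005011350505926427
[[ 0.9996  0.0271  0.0002]
 [ 0.0271 -0.9996 -0.0005]
 [ 0.0002  0.0005 -1.    ]]
```

View pics/c5.png

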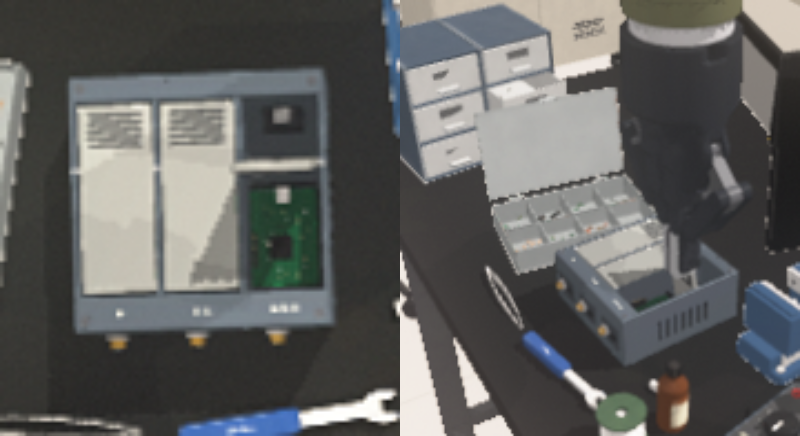

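Lid 3 stands upright: in the top crop it is seen edge-on at about (283,163). Board 3 lies in its nest, the other two lids are shut and the arm is clear. I'm handing in.

```bash
python3 -c "
from workcell import env
print(env.hand_in())"
```

```text
the job is handed in; nothing more can be done
None
```

Lid 3 was the unlocked one; it now stands open at about 1.47 rad, lids 1 and 2 are shut, board 3 is in its nest, the bench items were left alone, and the job is handed in (no verdict was returned).

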